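# Turn the cup board home on its studs and pin it

## Task

Turn the square cup-drying board on its spindle, without lifting it off the studs it rides on, until its ear comes over the ear of the base and the board drops flush on the three studs; the white cup stands in the way of the ear on one side, so go round the other way. Then put the thin lock pin straight down through the board's ear into the base until its collar rests on the board, and let go. Leave the cup, the saucer, the canister and the thick pin where they are.

Things in the scene. Friction and masses are not known exactly. Their poses are not given: they have to be found in the camera images.
- base: Fixed metal base, 35 mm high: a round deck 170 mm across with an ear, 34 mm wide, reaching along its +x to 130 mm from the centre. Origin: on the work surface under the deck's centre; z up; any yaw. On the deck stand a spindle (20 mm diameter, 34 high, central) and three round-topped studs (10 mm diameter, 14 high) at x,y = (20,33), (-52,0), (33,-55) mm.
- base_spindle (a point): Centre of the top of the base's spindle, 69 mm above the base's origin: the axis about which the board turns. The spindle keeps the board centred within about 1 mm.
- base_bore (a point): Centre of the mouth of the blind bore in the base's ear: 114 mm along base +x, 35 mm up. The bore is vertical, 13 mm wide and 30 mm deep.
- board: Loose square wooden board 150 x 150 x 10 mm, about 0.4 kg, with an ear 30 mm wide reaching along its +x to 130 mm from the centre. Origin: centre of its underside; z up. Its 21.5 mm centre hole is on the spindle; three 12 mm holes lie at the studs' x,y, so it fits one way only (board x along base x). It starts level on the stud tops, ear turned 112 to 248 degrees from the base's ear.
- board_peg (a point): Top centre of one of the board's four upright wooden pegs, 12 mm diameter, at x,y = (+-60, +-60) mm on the board, their tops 44 mm above its top face; this one is at (+60, +60). Good to push on: the board slides round with a few newtons. Turned slowly, it drops 14 mm when the holes meet the studs: its origin goes from 49 to 35 mm above the base's, and the studs then stand 4 mm proud.
- board_eye (a point): Centre of the eyelet at the top face of the board's ear: 114 mm along board +x, 10 mm above its underside. A vertical through hole of 10 mm.
- holder: Fixed dark wooden block, 50 mm (its x) by 130 mm (its y), 45 mm high, with two vertical holes 13.5 mm wide at y = -37 and +37 mm, in which the two pins stand. Origin: centre of its underside.
- lock_pin: The thin lock pin, loose, steel, about 40 g, upright in one of the holder's two holes. Origin: centre of its lower tip; z up along it. Shaft 8 mm diameter, 34 long, slightly tapered tip; then a collar 22 mm diameter, 4 thick; then a round grip 14 mm diameter, up to 72 mm above the tip. In the holder the collar rests on the block; there, and home in the base, the tip is 11 mm above the work surface.
- thick_pin: The thick pin in the holder's other hole: 12 mm shaft (does not go through the eyelet), 22 mm collar, grip 22 mm diameter that goes up to 64 mm above the tip. Leave alone.
- cup: White china cup without handle, loose, 66 mm across, 75 mm high, standing about 150 mm from the base's centre, on the +y or the -y side of the base's ear. The board's ear cannot pass it. Origin: centre of its underside. Leave alone.
- saucer: White china saucer, 72 mm across, 14 mm high, on the opposite side of the base's ear from the cup; the board's ear passes over it. Origin: centre of its underside. Leave alone.
- canister: Steel canister, 60 mm across, 90 mm high, standing 170 to 195 mm from the base's centre on the side away from its ear; the board's ear just passes it. Origin: centre of its underside. Leave alone.

How it is judged (in metres and radians):
On the way, in this order (a step that is already met when the one before it is completed fails the run):
1. the board is turned home and lies flush on the base, over the three studs (z of board in the frame of base below 0.038 m and angle between the x axis of board and the x axis of base, either way round below 0.05 rad and horizontal distance between board_eye and base_bore below 0.005 m), for 0.2 s.
2. the lock pin stands fully home through the board's ear in the base (horizontal distance between lock_pin and base_bore below 0.005 m and z of lock_pin in the frame of base below 0.015 m and angle between lock_pin's own z axis and vertical below 0.1 rad), for 0.2 s.
At the end, for the whole second after the job is handed in: Board flush on the base (within 3 mm) and its eyelet within 5 mm of the bore; lock pin through it, upright within 0.1 rad, tip within 5 mm of the bore's axis and at most 15 mm above the base's underside; both at rest (all of step 1 and all of step 2 and linear speed of each of board, lock_pin below 0.02 m/s); the robot touches nothing.
It fails at once if the board is lifted more than 12 mm above the tops of the studs (z of board in the frame of base above 0.061 m).
It fails at once if the cup is shifted more than 15 mm or tipped (distance of cup from where it was at the start of the episode above 0.015 m or angle between cup's own z axis and vertical above 0.25 rad).
It fails at once if the saucer is shifted more than 15 mm or tipped (distance of saucer from where it was at the start of the episode above 0.015 m or angle between saucer's own z axis and vertical above 0.25 rad).
It fails at once if the canister is shifted more than 20 mm or tipped (distance of canister from where it was at the start of the episode above 0.02 m or angle between canister's own z axis and vertical above 0.25 rad).
It fails at once if the thick pin is shifted more than 15 mm or tipped (distance of thick_pin from where it was at the start of the episode above 0.015 m or angle between thick_pin's own z axis and vertical above 0.25 rad).
It also fails if it takes over 72 s, if anything falls off the work surface, if the arm or the gripper's body presses on something with over 40 N, if the wrist force passes 120 N, or if a joint passes its speed limit or range.

## Robot

A 7-joint arm with a two-finger parallel gripper is mounted at the origin on the work surface. World frame = base frame: x ahead of the robot, y to its left, z up, the work surface at z = 0. Lengths are in m, angles in degrees, forces in N, time in s.
With the tool pointing down it reaches from about 0.425 to 0.875 m from the base axis. Payload 4.7 kg.
Tool frame: the origin (TCP) lies at the very end of the fingers, on their centre line; the grasp point (between the pads) lies 19 mm behind it; z points along the fingers, y is the line along which they close (so a half turn about z gives the same grasp; the last joint's range is limited). The gripper opens to 87 mm and grips with 3 to 60 N. Pads are 19 mm wide; open, the fingers measure 117 mm over their backs; the gripper's body (75 mm by 190 mm) begins 51 mm behind the grasp point.
Start: joints at [-62.676, 18.392, -4.016, 83.108, 1.295, 78.541, -3.26], TCP at [0.29, 0.582, 0.223] pointing down, gripper open.
Joint ranges: [-163.93, 163.93], [-17.29, 119.83], [-79.2, 71.16], [3.27, 140.29], [-89.18, 269.18], [5.43, 117.66], [-154.24, 154.24]. Speed limits (degrees/s): [147.25, 147.25, 180, 180, 180, 180, 180].

## Interface

Orientations are given as [roll, pitch, yaw] about the fixed x, y, z axes, in that order (R = Rz(yaw) Ry(pitch) Rx(roll)).
In Python, from cell import get_obs, eyes, env gives the robot as it stands.
- The arm moves only by the tool servo_tool, never from a script. Its argument "series" is a list that holds one entry, the list of rows, each a list of 7 numbers: the shift along the tool's x, y, z in units of 300 mm (1.0 is 300 mm), then the turn, a rotation vector about the tool's x, y, z in units of pi rad (1.0 is pi rad), then the opening, from 0 (shut) to 1 (fully open). In form: [[[tx, ty, tz, wx, wy, wz, gripper], ...]]. A call has 1 to 12 rows; each row is the pose to reach, as a shift and turn from the pose commanded when the call began, along the tool's axes at that moment, turning the shorter way round; what a row does not reach only later rows make up. A row lasts 1/12 s, in which the tool goes at most 41.7 mm and 7.16 degrees, less where a joint would pass 70% of its speed; a pose out of reach is approached as far as the arm can. A call with a number of a shift or a turn outside -1 to 1 is refused whole. A call with a gripper value outside its range is refused whole. The fingers move at their own pace and stop on an object; "grip_force" is the grip in N (left out, the last holds). Time passes only in rows, so rows that repeat a pose let the fingers close. It gives the time, the measured TCP pose, the force, the opening and the grip force at its end, in the units of the state.
- get_obs(): the state, without advancing time (a new reading comes with each control period).
- eyes.read_camera(name): name is "side" or "top" or "wrist"; returns a dict with "frame" (420x560x3 uint8, red, green, blue), "depth" (420x560 float32, m along the optical axis (not along the pixel's ray), 0 where there is no reading), "fx", "fy", "cx", "cy" (pixels), "origin" and "rotation" of the camera in the world; the wrist camera has in their place "mount" (4x4, takes a point from camera to tool coordinates, whose origin is the TCP and whose axes are the flange's). Camera axes: x right, y down, z forward; pixel columns grow to the right and rows downward; lengths in m; the calibration is good to about 2 mm. The wrist camera is an equidistant fisheye: a pixel r from the principal point sees the ray r / f radians off the axis. A picture is of the moment at which its call begins: read the wrist's pose just before it.
- env.sign_off(): hands the job in; it is judged then, once.
The state is a dict: "time_s": time; "qpos": joint angles; "joint_velocities": joint speeds; "effort": joint torques, N m; "tool_pos": TCP position; "tool_rot": TCP orientation; "force": force on the tool from outside, world axes, zero at the start; "wrist_torque": the same for the moment, N m; "grip_width": finger opening in m; "grasp_force": force on a finger pad.
Only numpy, scipy, OpenCV 4.12 (cv2) and the standard library are available. Lean on these libraries where they do the work, as an engineer would, in place of code of your own. Each camera call takes 0.05 s, during which the arm holds its last target. There are 200 camera calls.

## Working session

There is one attempt and no reset: what is moved stays moved. The work goes in short steps, Python scripts to look and compute and a tool call to move; the robot and the scene stay as the last step left them, time stands still between calls to the robot, and variables do not carry over. Pictures are saved under pics/ and viewed, at most 11 in all, crops included, and the job is handed in when it is done.

Besides the shell and the picture viewer there is one more tool, called after ">>>" by a JSON object that holds its "fn" and its "kwargs". servo_tool: Moves the arm, as the interface text tells. Shifts and turns lie within -1 to 1; 1 stands for 300 mm of shift or pi rad of turn. Its arguments: {"type":"object","properties":{"series":{"type":"array"},"grip_force":{"type":"number"}},"required":["series"]}

```bash
mkdir -p pics; cat > h.py <<'E'
import numpy as np, cv2
from cell import get_obs, eyes, env
def cloud(c):
    v,u=np.mgrid[0:420,0:560]; d=c['depth']
    P=np.stack([(u-c['cx'])/c['fx']*d,(v-c['cy'])/c['fy']*d,d],-1)
    return P@np.array(c['rotation']).T+np.array(c['origin'])
E
python3 - <<'E'
from h import *
o=get_obs(); print({k:np.round(o[k],3) for k in('time_s','tool_pos','tool_rot','grip_width','force')})
for n in('side','top'):
    c=eyes.read_camera(n); np.savez(f'{n}.npz',**c)
    cv2.imwrite(f'pics/{n}0.png',c['frame'][:,:,::-1]); print(n,c['fx'],c['origin'],np.round(c['rotation'],3).tolist(),(c['depth']>0).mean())
E
```

```text
{'time_s': np.float64(0.0), 'tool_pos': array([0.29 , 0.581, 0.221]), 'tool_rot': array([-1.79890e+02,  4.00000e-03,  1.53484e+02]), 'grip_width': np.float64(0.087), 'force': array([-0.075, -1.194,  0.229])}
side 512.717429108254 [ 0.24155136 -0.91293022  0.59563102] [-119.315, -1.391, -18.594] 0.9961904761904762
top 386.0129280954157 [ 0.40856303 -0.01986528  1.02158665] [-171.341, -0.833, -88.329] 0.9961181972789116
```

View pics/top0.png

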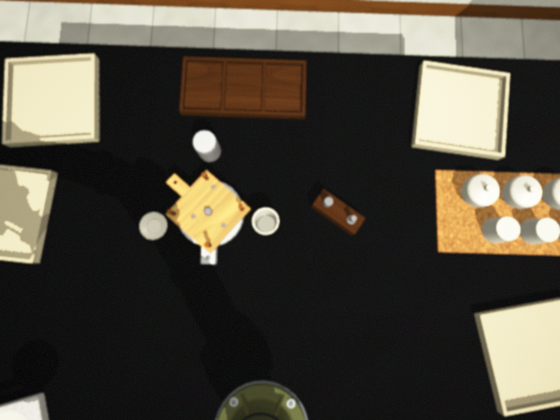

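View pics/side0.png

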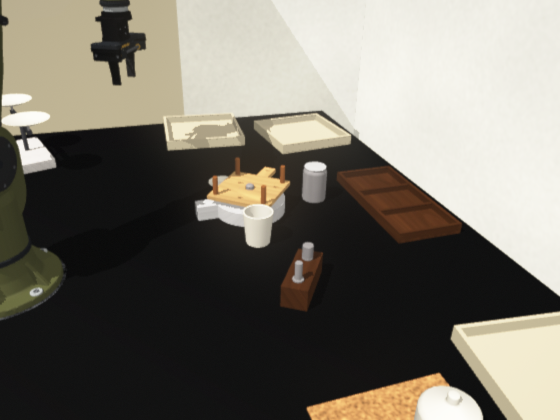

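Top view: the board is at about (208,211), with its ear at (177,183) and the base ear at (208,255) pointing toward the robot. The cup is at (265,221), saucer (153,226), canister (206,146), and the holder runs (328,201)–(352,219). In the side view the thin pin is the nearer one, at (298,272), and the thick pin is at (308,250). The ear therefore has to turn counterclockwise, over the saucer.

```bash
cat > h.py <<'E'
import numpy as np, cv2
from scipy.spatial.transform import Rotation as Ro
from scipy import ndimage as nd
from cell import get_obs, eyes, env
def cloud(c):
    v,u=np.mgrid[0:420,0:560]; d=c['depth']
    P=np.stack([(u-c['cx'])/c['fx']*d,(v-c['cy'])/c['fy']*d,d],-1)
    return P@Ro.from_euler('xyz',c['rotation'],degrees=True).as_matrix().T+np.array(c['origin'])
E
python3 - <<'E'
from h import *
for n in('top','side'):
    c=dict(np.load(n+'.npz')); P=cloud(c)
    x,y,z=P[...,0],P[...,1],P[...,2]
    roi=(x>.3)&(x<.8)&(y>-.45)&(y<.3)&(np.hypot(x,y)>.3)
    print(n,'table z',np.median(z[roi&(z<.01)]))
    for lo,hi in((.008,.022),(.028,.041),(.041,.05),(.052,.064),(.064,.074),(.074,.1),(.094,.12)):
        l,k=nd.label(roi&(z>lo)&(z<hi))
        for i in range(1,k+1):
            m=l==i
            if m.sum()>=5:
                q=P[m]; v,u=np.argwhere(m).mean(0)
                (rc,rs,ra)=cv2.minAreaRect(q[:,:2].astype(np.float32)*1000)
                print(lo,m.sum(),'uv',int(u),int(v),'mean',q.mean(0).round(4),'rect',np.round(rc),np.round(rs),round(ra),'zmax',q[:,2].max().round(3))
c=np.load('top.npz'); cv2.imwrite('pics/topz.png',cv2.resize(c['frame'][130:280,120:380,::-1],None,fx=3,fy=3,interpolation=cv2.INTER_CUBIC))
E
```

```text
top table z -5.935865344630642e-05
0.008 80 uv 419 140 mean [ 0.7487 -0.4048  0.0148] rect [ 750. -403.] [91. 44.] 37 zmax 0.022
0.008 16 uv 421 125 mean [ 0.7933 -0.4132  0.0091] rect [ 794. -414.] [10. 22.] 46 zmax 0.012
0.008 7 uv 432 126 mean [ 0.7926 -0.4424  0.0093] rect [ 792. -443.] [3. 9.] 82 zmax 0.011
0.008 7 uv 429 127 mean [ 0.7879 -0.4348  0.0094] rect [ 788. -434.] [ 3. 12.] 88 zmax 0.011
0.008 5 uv 425 127 mean [ 0.7881 -0.4233  0.0096] rect [ 788. -424.] [3. 9.] 27 zmax 0.012
0.008 9 uv 434 129 mean [ 0.7846 -0.4464  0.0097] rect [ 784. -446.] [ 5. 13.] 57 zmax 0.012
0.008 5 uv 424 129 mean [ 0.7817 -0.4194  0.0094] rect [ 782. -420.] [10.  1.] 82 zmax 0.013
0.008 10 uv 421 133 mean [ 0.7719 -0.4102  0.0096] rect [ 772. -410.] [10.  8.] 55 zmax 0.011
0.008 55 uv 429 138 mean [ 0.7572 -0.4334  0.0094] rect [ 756. -433.] [37. 20.] 58 zmax 0.012
0.008 6 uv 433 133 mean [ 0.7714 -0.445   0.0099] rect [ 772. -445.] [4. 8.] 46 zmax 0.012
0.008 11 uv 420 139 mean [ 0.7537 -0.4091  0.0098] rect [ 754. -409.] [11.  7.] 41 zmax 0.013
0.008 30 uv 215 157 mean [0.6842 0.1486 0.0
[... 8832 characters left out ...]
 [ 0.5662 -0.1486  0.0748] rect [ 566. -149.] [ 3. 10.] 7 zmax 0.075
0.074 11 uv 304 246 mean [ 0.5549 -0.1525  0.0746] rect [ 555. -153.] [9. 6.] 69 zmax 0.075
0.074 5 uv 308 247 mean [ 0.5615 -0.1579  0.0749] rect [ 561. -158.] [2. 7.] 11 zmax 0.075
0.074 57 uv 298 264 mean [ 0.5202 -0.2126  0.0799] rect [ 521. -212.] [13. 14.] 3 zmax 0.084
0.094 23 uv 237 159 mean [0.5213 0.2325 0.0985] rect [522. 232.] [10. 11.] 87 zmax 0.102
0.094 19 uv 282 167 mean [0.6136 0.1566 0.0989] rect [614. 156.] [10. 10.] 85 zmax 0.102
0.094 25 uv 214 178 mean [0.4456 0.1403 0.0992] rect [445. 141.] [13. 11.] 34 zmax 0.105
0.094 26 uv 262 187 mean [0.5374 0.0639 0.0994] rect [538.  66.] [15.  9.] 74 zmax 0.103
```

View pics/topz.png

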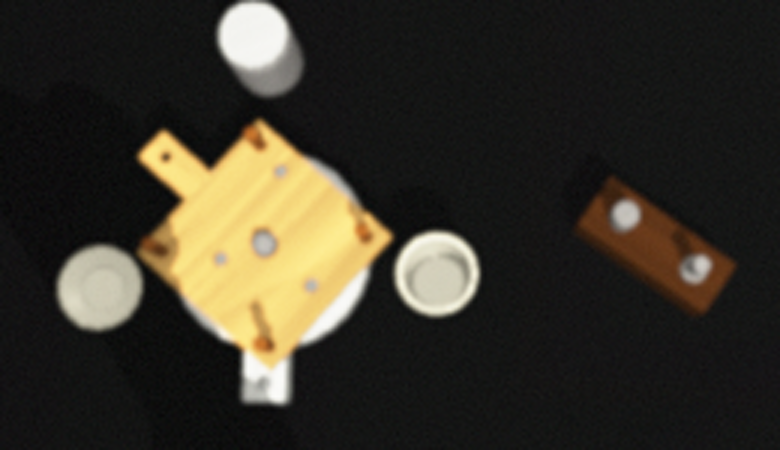

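Both views agree. The spindle is at about (0.530, 0.150), the base ear at about 180° and the board ear at about 50°, so the turn is +129.5° counterclockwise. I'll straddle the peg at (0.615, 0.158), starting the approach with the first half of the transit.

>>> {"fn": "servo_tool", "kwargs": {"series": [[[-0.8,-0.39,0.05,0,0,0.41,0.35],[-0.8,-0.39,0.05,0,0,0.41,0.35],[-0.8,-0.39,0.05,0,0,0.41,0.35],[-0.8,-0.39,0.05,0,0,0.41,0.35],[-0.8,-0.39,0.05,0,0,0.41,0.35],[-0.8,-0.39,0.05,0,0,0.41,0.35],[-0.8,-0.39,0.05,0,0,0.41,0.35],[-0.8,-0.39,0.05,0,0,0.41,0.35],[-0.8,-0.39,0.05,0,0,0.41,0.35],[-0.8,-0.39,0.05,0,0,0.41,0.35],[-0.8,-0.39,0.05,0,0,0.41,0.35],[-0.8,-0.39,0.05,0,0,0.41,0.35]]]}}

```text
time_s: 1.1
tool_pos: [0.4525, 0.3695, 0.2071]
tool_rot: [-180.0, 0.0, 79.6]
force: [-0.1, -0.1, 0.5]
grip_width: 0.0307
grasp_force: 0.0
```

```bash
cat >> h.py <<'E'
def row(pos,yaw,g,ref=None):
    """row numbers from the measured (or ref=(pos,yaw)) pose to a tool-down pose"""
    o=get_obs()
    p,y=(np.array(o['tool_pos']),o['tool_rot'][2]) if ref is None else (np.array(ref[0]),ref[1])
    a=np.radians(y); d=np.array(pos)-p
    t=[d@[np.cos(a),np.sin(a),0],d@[np.sin(a),-np.cos(a),0],-d[2]]
    return np.round([*(np.array(t)/.3),0,0,-((yaw-y+180)%360-180)/180,g],4).tolist()
E
python3 - <<'E'
from h import *
o=get_obs(); print(o['time_s'],np.round(o['tool_pos'],4),np.round(o['tool_rot'],2),o['grip_width'],np.round(o['qpos'],1))
print(row((.6145,.157,.15),5.5,.35))
E
```

```text
1.1 [0.4525 0.3695 0.2071] [-1.7997e+02  4.0000e-02  7.9630e+01] 0.030697875969247806 [-51.9  10.8  11.5  94.5  -2.2  75.  -50.4]
[-0.5997, 0.6586, 0.1902, 0.0, 0.0, 0.4118, 0.35]
```

>>> {"fn": "servo_tool", "kwargs": {"series": [[[-0.6,0.66,0.19,0,0,0.41,0.35],[-0.6,0.66,0.19,0,0,0.41,0.35],[-0.6,0.66,0.19,0,0,0.41,0.35],[-0.6,0.66,0.19,0,0,0.41,0.35],[-0.6,0.66,0.19,0,0,0.41,0.35],[-0.6,0.66,0.19,0,0,0.41,0.35],[-0.6,0.66,0.19,0,0,0.41,0.35],[-0.6,0.66,0.19,0,0,0.41,0.35],[-0.6,0.66,0.19,0,0,0.41,0.35],[-0.6,0.66,0.19,0,0,0.41,0.35],[-0.6,0.66,0.19,0,0,0.41,0.35],[-0.6,0.66,0.19,0,0,0.41,0.35]]]}}

```text
time_s: 2.1
tool_pos: [0.6151, 0.1572, 0.1501]
tool_rot: [180.0, 0.0, 5.9]
force: [0.2, -0.4, -0.1]
grip_width: 0.0306
grasp_force: 0.0
```

```bash
python3 - <<'E'
from h import *
o=get_obs(); print(np.round(o['tool_pos'],4),np.round(o['tool_rot'],2),o['grip_width'],np.round(o['qpos'],1))
c=eyes.read_camera('wrist'); np.savez('w1.npz',**c,tp=o['tool_pos'],tr=o['tool_rot']); print(np.round(c['mount'],3).tolist(),c['fx'],c['cx'],c['cy'])
cv2.imwrite('pics/w1.png',c['frame'][:,:,::-1])
print(row((.6145,.157,.072),5.5,.35))
E
```

```text
[0.6151 0.1572 0.1501] [1.7998e+02 5.0000e-02 5.9200e+00] 0.030565069354241574 [-40.3  20.5  29.5  91.8 -10.5  70.6 -92.9]
[[0.001, -0.964, -0.264, 0.073], [1.0, 0.001, -0.0, 0.0], [0.001, -0.264, 0.964, -0.163], [0.0, 0.0, 0.0, 1.0]] 325.19226210127806 281.1637810405488 206.3605743884426
[-0.0019, 0.0009, 0.2605, 0.0, 0.0, 0.0029, 0.35]
```

View pics/w1.png

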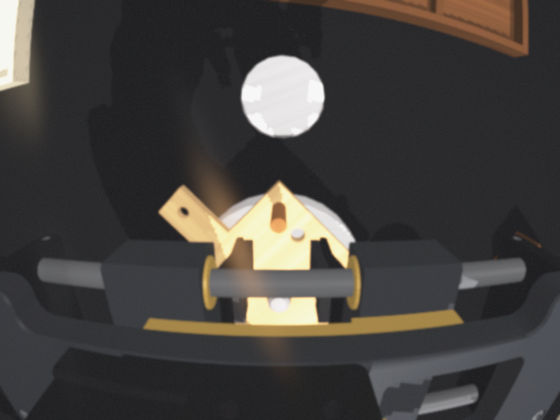

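The wrist view shows the peg at (279,218), midway between the fingers in columns, with the ear at (185,210) and the canister at (283,97). I'll descend.

>>> {"fn": "servo_tool", "kwargs": {"series": [[[0,0,0.1,0,0,0,0.35],[0,0,0.18,0,0,0,0.35],[0,0,0.22,0,0,0,0.35],[0,0,0.26,0,0,0,0.35],[0,0,0.26,0,0,0,0.3],[0,0,0.26,0,0,0,0.25],[0,0,0.26,0,0,0,0.25]]]}}

```text
time_s: 2.73
tool_pos: [0.6164, 0.1574, 0.0739]
tool_rot: [-180.0, -0.1, 5.9]
force: [0.7, -0.4, -0.1]
grip_width: 0.0231
grasp_force: 0.0
```

```bash
python3 - <<'E'
from h import *
o=get_obs(); print(np.round(o['tool_pos'],4),np.round(o['tool_rot'],2),o['grip_width'],np.round(o['force'],1))
c=eyes.read_camera('side'); cv2.imwrite('pics/s1.png',cv2.resize(c['frame'][90:250,150:360,::-1],None,fx=3,fy=3))
C=np.array([.530,.150])
def orb(f0,fs,z,ref=None):
    for f in fs:
        a=np.radians(f); print(f,row((*(C+.085*np.array([np.cos(a),np.sin(a)])),z),f,.25,ref))
orb(5.5,np.arange(9.5,54,4),.072)
E
```

```text
[0.6164 0.1574 0.0739] [-1.7997e+02 -1.3000e-01  5.9000e+00] 0.023135820858603023 [ 0.7 -0.4 -0.1]
9.5 [-0.0065, -0.0226, 0.007, 0.0, 0.0, -0.02, 0.25]
13.5 [-0.0085, -0.0423, 0.007, 0.0, 0.0, -0.0422, 0.25]
17.5 [-0.0118, -0.0618, 0.007, 0.0, 0.0, -0.0644, 0.25]
21.5 [-0.0164, -0.081, 0.007, 0.0, 0.0, -0.0867, 0.25]
25.5 [-0.0224, -0.0998, 0.007, 0.0, 0.0, -0.1089, 0.25]
29.5 [-0.0297, -0.1182, 0.007, 0.0, 0.0, -0.1311, 0.25]
33.5 [-0.0382, -0.136, 0.007, 0.0, 0.0, -0.1533, 0.25]
37.5 [-0.048, -0.1532, 0.007, 0.0, 0.0, -0.1755, 0.25]
41.5 [-0.0589, -0.1697, 0.007, 0.0, 0.0, -0.1978, 0.25]
45.5 [-0.071, -0.1854, 0.007, 0.0, 0.0, -0.22, 0.25]
49.5 [-0.0841, -0.2002, 0.007, 0.0, 0.0, -0.2422, 0.25]
53.5 [-0.0983, -0.214, 0.007, 0.0, 0.0, -0.2644, 0.25]
```

View pics/s1.png

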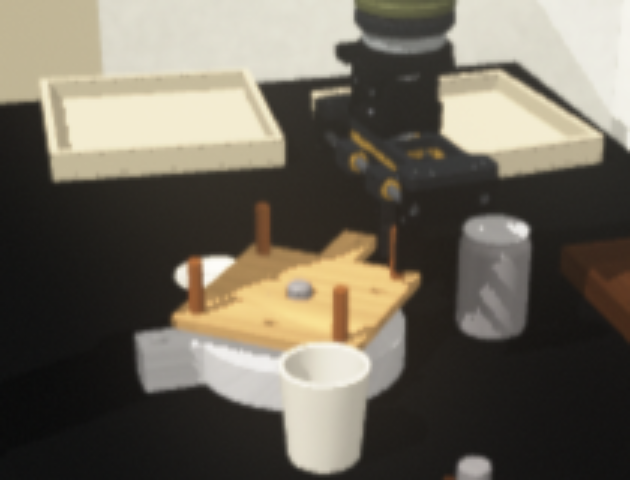

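The crop shows the far peg at (393,250) partly hidden by the near finger, so it is straddled and the canister is clear. I'll turn it along the circle.

>>> {"fn": "servo_tool", "kwargs": {"series": [[[-0.0065,-0.023,0.007,0,0,-0.02,0.25],[-0.0085,-0.042,0.007,0,0,-0.042,0.25],[-0.012,-0.062,0.007,0,0,-0.064,0.25],[-0.016,-0.081,0.007,0,0,-0.087,0.25],[-0.022,-0.1,0.007,0,0,-0.109,0.25],[-0.03,-0.118,0.007,0,0,-0.131,0.25],[-0.038,-0.136,0.007,0,0,-0.153,0.25],[-0.048,-0.153,0.007,0,0,-0.176,0.25],[-0.059,-0.17,0.007,0,0,-0.198,0.25],[-0.071,-0.185,0.007,0,0,-0.22,0.25],[-0.084,-0.2,0.007,0,0,-0.242,0.25],[-0.098,-0.214,0.007,0,0,-0.264,0.25]]]}}

```text
time_s: 3.78
tool_pos: [0.5808, 0.2181, 0.072]
tool_rot: [179.9, -0.1, 53.6]
force: [0.8, -0.0, -0.0]
grip_width: 0.0217
grasp_force: 0.6
```

```bash
cat >> h.py <<'E'
C=np.array([.530,.150])
def orb(fs,z,g=.25,ref=None):
    for f in fs:
        a=np.radians(f); print(f,row((*(C+.085*np.array([np.cos(a),np.sin(a)])),z),f,g,ref))
E
python3 - <<'E'
from h import *
o=get_obs(); print(np.round(o['tool_pos'],4),np.round(o['tool_rot'],2),o['grip_width'],np.round(o['force'],1))
orb(np.arange(57.5,102,4),.072)
E
```

```text
[0.5808 0.2181 0.072 ] [ 1.7988e+02 -1.4000e-01  5.3590e+01] 0.021689811714410586 [ 0.8 -0.  -0. ]
57.5 [-0.0005, -0.0207, 0.0, 0.0, 0.0, -0.0217, 0.25]
61.5 [-0.0026, -0.0404, 0.0, 0.0, 0.0, -0.044, 0.25]
65.5 [-0.006, -0.0599, 0.0, 0.0, 0.0, -0.0662, 0.25]
69.5 [-0.0107, -0.0791, 0.0, 0.0, 0.0, -0.0884, 0.25]
73.5 [-0.0168, -0.0979, 0.0, 0.0, 0.0, -0.1106, 0.25]
77.5 [-0.0242, -0.1162, 0.0, 0.0, 0.0, -0.1329, 0.25]
81.5 [-0.0328, -0.134, 0.0, 0.0, 0.0, -0.1551, 0.25]
85.5 [-0.0427, -0.1511, 0.0, 0.0, 0.0, -0.1773, 0.25]
89.5 [-0.0537, -0.1676, 0.0, 0.0, 0.0, -0.1995, 0.25]
93.5 [-0.0659, -0.1832, 0.0, 0.0, 0.0, -0.2217, 0.25]
97.5 [-0.0791, -0.1979, 0.0, 0.0, 0.0, -0.244, 0.25]
101.5 [-0.0933, -0.2116, 0.0, 0.0, 0.0, -0.2662, 0.25]
```

>>> {"fn": "servo_tool", "kwargs": {"series": [[[-0.0005,-0.021,0,0,0,-0.022,0.25],[-0.0025,-0.04,0,0,0,-0.044,0.25],[-0.006,-0.06,0,0,0,-0.066,0.25],[-0.011,-0.079,0,0,0,-0.088,0.25],[-0.017,-0.098,0,0,0,-0.111,0.25],[-0.024,-0.116,0,0,0,-0.133,0.25],[-0.033,-0.134,0,0,0,-0.155,0.25],[-0.043,-0.151,0,0,0,-0.177,0.25],[-0.054,-0.168,0,0,0,-0.2,0.25],[-0.066,-0.183,0,0,0,-0.222,0.25],[-0.079,-0.198,0,0,0,-0.244,0.25],[-0.093,-0.212,0,0,0,-0.266,0.25]]]}}

```text
time_s: 4.78
tool_pos: [0.5133, 0.2336, 0.0721]
tool_rot: [179.8, -0.0, 101.5]
force: [0.9, -0.3, -1.1]
grip_width: 0.0217
grasp_force: 0.7
```

```bash
python3 - <<'E'
from h import *
o=get_obs(); print(np.round(o['tool_pos'],4),np.round(o['tool_rot'],2),o['grip_width'],np.round(o['force'],1))
c=eyes.read_camera('side'); P=cloud(c); z=P[...,2]
l,k=nd.label((z>.08)&(z<.108)&(np.hypot(P[...,0]-C[0],P[...,1]-C[1])<.1))
for i in range(1,k+1):
    if (l==i).sum()>15:
        q=P[l==i]; m=q.mean(0); print((l==i).sum(),m.round(4),q[:,2].max().round(4),np.degrees(np.arctan2(*(m[:2]-[.5294,.148])[::-1])).round(1))
cv2.imwrite('pics/s2.png',cv2.resize(c['frame'][90:250,150:360,::-1],None,fx=3,fy=3))
orb(np.arange(103.5,126,2),.072)
E
```

```text
[0.5133 0.2336 0.0721] [ 1.7978e+02 -2.0000e-02  1.0146e+02] 0.021650188591810993 [ 0.9 -0.3 -1.1]
107 [0.5225 0.2307 0.094 ] 0.108 94.8
66 [0.4958 0.2243 0.0934] 0.1072 113.8
46 [0.6123 0.1608 0.0929] 0.1033 8.8
50 [0.4448 0.1347 0.0931] 0.1036 -171.1
61 [0.5413 0.0644 0.0927] 0.1031 -81.9
103.5 [-0.0017, -0.0061, -0.0001, 0.0, 0.0, -0.0103, 0.25]
105.5 [-0.0022, -0.016, -0.0001, 0.0, 0.0, -0.0214, 0.25]
107.5 [-0.003, -0.0258, -0.0001, 0.0, 0.0, -0.0325, 0.25]
109.5 [-0.0042, -0.0356, -0.0001, 0.0, 0.0, -0.0436, 0.25]
111.5 [-0.0057, -0.0454, -0.0001, 0.0, 0.0, -0.0547, 0.25]
113.5 [-0.0076, -0.0551, -0.0001, 0.0, 0.0, -0.0658, 0.25]
115.5 [-0.0098, -0.0648, -0.0001, 0.0, 0.0, -0.0769, 0.25]
117.5 [-0.0123, -0.0743, -0.0001, 0.0, 0.0, -0.088, 0.25]
119.5 [-0.0152, -0.0838, -0.0001, 0.0, 0.0, -0.0991, 0.25]
121.5 [-0.0184, -0.0931, -0.0001, 0.0, 0.0, -0.1103, 0.25]
123.5 [-0.0219, -0.1024, -0.0001, 0.0, 0.0, -0.1214, 0.25]
125.5 [-0.0257, -0.1115, -0.0001, 0.0, 0.0, -0.1325, 0.25]
```

View pics/s2.png

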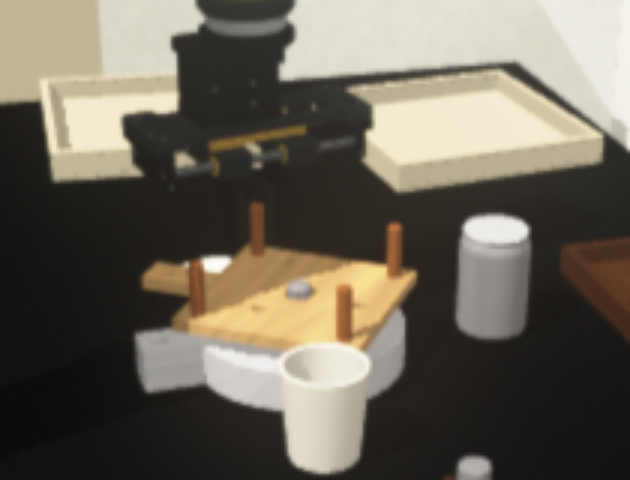

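The ear has turned to the left, around (170,275), passing over the saucer. The board yaw is about 143.5°, lagging the fingers by 3°, with 36° to go.

>>> {"fn": "servo_tool", "kwargs": {"series": [[[-0.002,-0.006,0,0,0,-0.01,0.25],[-0.002,-0.016,0,0,0,-0.021,0.25],[-0.003,-0.026,0,0,0,-0.033,0.25],[-0.004,-0.036,0,0,0,-0.044,0.25],[-0.006,-0.045,0,0,0,-0.055,0.25],[-0.008,-0.055,0,0,0,-0.066,0.25],[-0.01,-0.065,0,0,0,-0.077,0.25],[-0.012,-0.074,0,0,0,-0.088,0.25],[-0.015,-0.084,0,0,0,-0.099,0.25],[-0.018,-0.093,0,0,0,-0.11,0.25],[-0.022,-0.102,0,0,0,-0.121,0.25],[-0.026,-0.112,0,0,0,-0.133,0.25]]]}}

```text
time_s: 5.83
tool_pos: [0.4821, 0.2197, 0.0719]
tool_rot: [179.8, 0.0, 125.2]
force: [2.0, -0.5, -0.2]
grip_width: 0.0219
grasp_force: 0.6
```

```bash
python3 - <<'E'
from h import *
o=get_obs(); print(np.round(o['tool_pos'],4),np.round(o['tool_rot'],2),o['grip_width'],np.round(o['force'],1))
orb(np.arange(126.5,138,1),.072)
E
```

```text
[0.4821 0.2197 0.0719] [1.7978e+02 5.0000e-02 1.2521e+02] 0.02194348397762981 [ 2.  -0.5 -0.2]
126.5 [0.0015, -0.0097, -0.0002, 0.0, 0.0, -0.0072, 0.25]
127.5 [0.0013, -0.0147, -0.0002, 0.0, 0.0, -0.0127, 0.25]
128.5 [0.0011, -0.0196, -0.0002, 0.0, 0.0, -0.0183, 0.25]
129.5 [0.0007, -0.0245, -0.0002, 0.0, 0.0, -0.0239, 0.25]
130.5 [0.0003, -0.0295, -0.0002, 0.0, 0.0, -0.0294, 0.25]
131.5 [-0.0002, -0.0344, -0.0002, 0.0, 0.0, -0.035, 0.25]
132.5 [-0.0008, -0.0393, -0.0002, 0.0, 0.0, -0.0405, 0.25]
133.5 [-0.0014, -0.0442, -0.0002, 0.0, 0.0, -0.0461, 0.25]
134.5 [-0.0022, -0.0491, -0.0002, 0.0, 0.0, -0.0516, 0.25]
135.5 [-0.003, -0.054, -0.0002, 0.0, 0.0, -0.0572, 0.25]
136.5 [-0.004, -0.0588, -0.0002, 0.0, 0.0, -0.0627, 0.25]
137.5 [-0.005, -0.0637, -0.0002, 0.0, 0.0, -0.0683, 0.25]
```

>>> {"fn": "servo_tool", "kwargs": {"series": [[[0.0015,-0.01,0,0,0,-0.007,0.25],[0.0015,-0.015,0,0,0,-0.013,0.25],[0.001,-0.02,0,0,0,-0.018,0.25],[0.0005,-0.025,0,0,0,-0.024,0.25],[0.0005,-0.03,0,0,0,-0.029,0.25],[0,-0.034,0,0,0,-0.035,0.25],[-0.001,-0.039,0,0,0,-0.04,0.25],[-0.0015,-0.044,0,0,0,-0.046,0.25],[-0.002,-0.049,0,0,0,-0.052,0.25],[-0.003,-0.054,0,0,0,-0.057,0.25],[-0.0035,-0.0565,0,0,0,-0.06,0.25],[-0.004,-0.059,0,0,0,-0.063,0.25]]]}}

```text
time_s: 6.83
tool_pos: [0.4659, 0.2079, 0.0701]
tool_rot: [-179.9, -0.0, 136.6]
force: [0.5, 0.4, -1.1]
grip_width: 0.0216
grasp_force: 0.3
```

```bash
cat >> h.py <<'E'
def pegs():
    c=eyes.read_camera('side'); P=cloud(c); z=P[...,2]
    l,k=nd.label((z>.065)&(z<.108)&(np.hypot(P[...,0]-C[0],P[...,1]-C[1])<.1)&(np.hypot(P[...,0]-C[0],P[...,1]-C[1])>.07))
    for i in range(1,k+1):
        if (l==i).sum()>15:
            q=P[l==i]; m=q.mean(0); print((l==i).sum(),m.round(4),q[:,2].max().round(4),np.degrees(np.arctan2(*(m[:2]-[.5294,.148])[::-1])).round(1))
    b=(np.hypot(P[...,0]-C[0],P[...,1]-C[1])<.06)&(np.hypot(P[...,0]-C[0],P[...,1]-C[1])>.02)&(z<.064)
    print('board z',np.median(z[b])); return c
E
python3 - <<'E'
from h import *
o=get_obs(); print(np.round(o['tool_pos'],4),np.round(o['tool_rot'],2),o['grip_width'],np.round(o['force'],1))
pegs()
orb(np.arange(137,149,1),.072)
E
```

```text
[0.4659 0.2079 0.0701] [-1.7993e+02 -3.0000e-02  1.3662e+02] 0.021600988113248405 [ 0.5  0.4 -1.1]
253 [0.4647 0.2019 0.0885] 0.1078 140.2
38 [0.5876 0.2087 0.0782] 0.0898 46.2
48 [0.5888 0.0895 0.0776] 0.0886 -44.6
59 [0.47   0.0875 0.0784] 0.0887 -134.5
board z 0.044090247235795466
137 [-0.0041, 0.0044, -0.0062, 0.0, 0.0, -0.002, 0.25]
138 [-0.0042, -0.0006, -0.0062, 0.0, 0.0, -0.0076, 0.25]
139 [-0.0044, -0.0055, -0.0062, 0.0, 0.0, -0.0132, 0.25]
140 [-0.0046, -0.0105, -0.0062, 0.0, 0.0, -0.0187, 0.25]
141 [-0.005, -0.0154, -0.0062, 0.0, 0.0, -0.0243, 0.25]
142 [-0.0054, -0.0203, -0.0062, 0.0, 0.0, -0.0298, 0.25]
143 [-0.0059, -0.0252, -0.0062, 0.0, 0.0, -0.0354, 0.25]
144 [-0.0065, -0.0302, -0.0062, 0.0, 0.0, -0.0409, 0.25]
145 [-0.0072, -0.0351, -0.0062, 0.0, 0.0, -0.0465, 0.25]
146 [-0.0079, -0.0399, -0.0062, 0.0, 0.0, -0.052, 0.25]
147 [-0.0088, -0.0448, -0.0062, 0.0, 0.0, -0.0576, 0.25]
148 [-0.0097, -0.0497, -0.0062, 0.0, 0.0, -0.0632, 0.25]
```

The board dropped: peg tops are at 0.089, the board top at 0.044, and the peg angles show it square. I'll release, rise and head for the pin.

>>> {"fn": "servo_tool", "kwargs": {"series": [[[0,0,0,0,0,0,0.35],[0,0,0,0,0,0,0.35],[0,0,-0.1,0,0,0,0.35],[0,0,-0.2,0,0,0,0.35],[0,0,-0.34,0,0,0,0.35],[0,0,-0.34,0,0,0,0.5],[-0.9,-0.7,-0.34,0,0,0.4,0.5],[-0.9,-0.7,-0.34,0,0,0.4,0.5],[-0.9,-0.7,-0.34,0,0,0.4,0.5],[-0.9,-0.7,-0.34,0,0,0.4,0.5],[-0.9,-0.7,-0.34,0,0,0.4,0.5],[-0.9,-0.7,-0.34,0,0,0.4,0.5]]]}}

```text
time_s: 7.88
tool_pos: [0.5044, -0.0408, 0.1727]
tool_rot: [179.9, -0.0, 93.3]
force: [1.9, 0.5, -0.4]
grip_width: 0.0434
grasp_force: 0.0
```

```bash
python3 - <<'E'
from h import *
o=get_obs(); print(np.round(o['tool_pos'],4),np.round(o['tool_rot'],2),np.round(o['qpos'],1))
print(row((.521,-.2105,.17),56,.5))
E
```

```text
[ 0.5044 -0.0408  0.1727] [ 1.7994e+02 -2.0000e-02  9.3250e+01] [-18.8   2.3  21.1 107.9  -0.9  69.9   5.8]
[-0.5677, 0.023, 0.009, 0.0, 0.0, 0.207, 0.5]
```

>>> {"fn": "servo_tool", "kwargs": {"series": [[[-0.568,0.023,0,0,0,0.207,0.5],[-0.568,0.023,0,0,0,0.207,0.5],[-0.568,0.023,0,0,0,0.207,0.5],[-0.568,0.023,0,0,0,0.207,0.5],[-0.568,0.023,0,0,0,0.207,0.5],[-0.568,0.023,0,0,0,0.207,0.5],[-0.568,0.023,0,0,0,0.207,0.5],[-0.568,0.023,0,0,0,0.207,0.5]]]}}

```text
time_s: 8.55
tool_pos: [0.5222, -0.2066, 0.1721]
tool_rot: [-179.9, -0.0, 56.6]
force: [-0.8, 0.3, -0.3]
grip_width: 0.0435
grasp_force: 0.0
```

```bash
cat >> h.py <<'E'
def wrist(name):
    o=get_obs(); c=eyes.read_camera('wrist'); cv2.imwrite(f'pics/{name}.png',c['frame'][:,:,::-1])
    v,u=np.mgrid[0:420,0:560]; a=(u-c['cx'])/c['fx']; b=(v-c['cy'])/c['fy']; r=np.hypot(a,b)+1e-9
    k=np.tan(r)/r; d=c['depth']; P=np.stack([a*k*d,b*k*d,d],-1)
    M=np.array(c['mount']); P=P@M[:3,:3].T+M[:3,3]
    R=Ro.from_euler('xyz',o['tool_rot'],degrees=True).as_matrix()
    return o,c,P@R.T+np.array(o['tool_pos'])
E
python3 - <<'E'
from h import *
o,c,P=wrist('w2'); z=P[...,2]
print(np.round(o['tool_pos'],4),np.round(o['tool_rot'],2),np.round(o['qpos'],1))
roi=(abs(P[...,0]-.54)<.09)&(abs(P[...,1]+.18)<.09)
for lo,hi in((.041,.047),(.068,.078),(.078,.09)):
    l,k=nd.label(roi&(z>lo)&(z<hi))
    for i in range(1,k+1):
        if (l==i).sum()>25:
            q=P[l==i]; rc=cv2.minAreaRect(q[:,:2].astype(np.float32)*1000); print(lo,(l==i).sum(),q.mean(0).round(4),np.round(rc[0],1),np.round(rc[1]),np.argwhere(l==i).mean(0).round())
E
```

```text
[ 0.5222 -0.2066  0.1721] [-1.7995e+02 -4.0000e-02  5.6640e+01] [ -9.3  10.1  31.6 100.8  -5.6  70.7  -9.6]
0.041 6664 [ 0.5454 -0.1778  0.0454] [ 544.1 -180.2] [131.  50.] [159. 285.]
0.068 547 [ 0.5645 -0.1493  0.0754] [ 564.5 -149.3] [20. 20.] [121. 286.]
0.068 48 [ 0.5261 -0.206   0.0729] [ 525.8 -206.7] [ 4. 13.] [205. 284.]
0.078 244 [ 0.5238 -0.2103  0.0831] [ 523.4 -210.7] [13. 13.] [214. 285.]
```

View pics/w2.png

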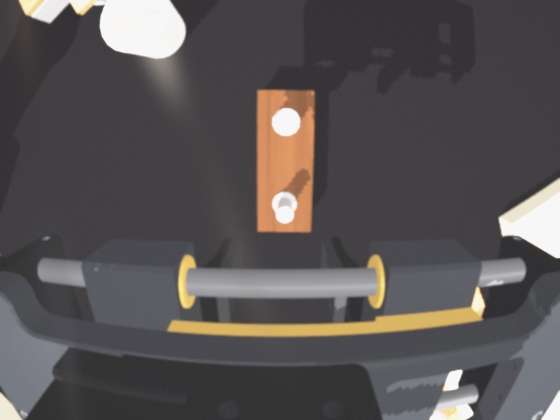

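The wrist view has the thin pin's top at (285,214), centred between the fingers, and the thick pin at (286,121), out of the way along tool x. The pin measures (0.523, -0.2105, top 0.083), matching the fixed cameras.

```bash
python3 - <<'E'
from h import *
print(row((.5225,-.2105,.057),56.6,.5))
E
```

```text
[-0.0113, 0.0081, 0.3841, 0.0, 0.0, 0.0003, 0.5]
```

>>> {"fn": "servo_tool", "kwargs": {"series": [[[-0.011,0.008,0.1,0,0,0,0.5],[-0.011,0.008,0.2,0,0,0,0.5],[-0.011,0.008,0.28,0,0,0,0.5],[-0.011,0.008,0.34,0,0,0,0.5],[-0.011,0.008,0.383,0,0,0,0.5],[-0.011,0.008,0.383,0,0,0,0.5],[-0.011,0.008,0.383,0,0,0,0],[-0.011,0.008,0.383,0,0,0,0],[-0.011,0.008,0.383,0,0,0,0],[-0.011,0.008,0.383,0,0,0,0],[-0.011,0.008,0.383,0,0,0,0],[-0.011,0.008,0.383,0,0,0,0]]], "grip_force": 25}}

```text
time_s: 9.6
tool_pos: [0.5225, -0.2128, 0.0583]
tool_rot: [179.9, -0.0, 56.3]
force: [-0.1, 0.7, 2.1]
grip_width: 0.0132
grasp_force: 25.0
```

>>> {"fn": "servo_tool", "kwargs": {"series": [[[0,0,-0.04,0,0,0,0],[0,0,-0.1,0,0,0,0],[0,0,-0.18,0,0,0,0],[0,0,-0.28,0,0,0,0],[0,0,-0.38,0,0,0,0],[0,0,-0.4,0,0,0,0],[0,0,-0.4,0,0,0,0]]]}}

```text
time_s: 10.18
tool_pos: [0.5239, -0.2135, 0.1812]
tool_rot: [179.7, -0.1, 56.3]
force: [0.5, 0.8, -0.8]
grip_width: 0.0132
grasp_force: 25.0
```

```bash
python3 - <<'E'
from h import *
o=get_obs(); p=np.array(o['tool_pos']); print(p.round(4),np.round(o['tool_rot'],2),o['grip_width'],o['grasp_force'])
for n in('side','top'):
    c=eyes.read_camera(n); P=cloud(c)
    if n=='side':
        near=np.hypot(P[...,0]-p[0],P[...,1]-p[1])<.03
        for zz in np.arange(p[2]-.05,p[2]+.01,.005):
            q=P[near&(abs(P[...,2]-zz)<.0025)]
            if len(q)>3: print(zz.round(3),len(q),(q.mean(0)-p).round(4),np.ptp(q,0).round(3))
    else:
        # base ear / eyelet in top image: board pixels
        f=c['frame'].astype(int); x,y,z=P[...,0],P[...,1],P[...,2]
        b=(z>.039)&(z<.052)&(np.hypot(x-.53,y-.15)<.15)
        ear=b&(x<.445)&(abs(y-.15)<.03)
        print('ear rect',cv2.minAreaRect(P[ear][:,:2].astype(np.float32)*1000), 'board rect',cv2.minAreaRect(P[b&(x>.46)][:,:2].astype(np.float32)*1000), np.median(z[ear]))
        hx=ear&(abs(y-.15)<.012)&(x<.43)&(f.sum(-1)<np.median(f.sum(-1)[ear])*.6)
        print('dark',hx.sum(),P[hx].mean(0))
        sp=(z>.062)&(z<.074)&(np.hypot(x-.53,y-.15)<.02); print('spindle',P[sp].mean(0),np.round(cv2.minAreaRect(P[sp][:,:2].astype(np.float32)*1000)[0],1))
        cv2.imwrite('pics/t3.png',cv2.resize(c['frame'][165:275,150:290,::-1],None,fx=5,fy=5,interpolation=cv2.INTER_CUBIC))
E
```

```text
[ 0.5239 -0.2135  0.1812] [ 1.7967e+02 -1.5000e-01  5.6320e+01] 0.013241726460385178 24.999897158704698
0.136 7 [-0.0011 -0.0002 -0.0452] [0.005 0.005 0.004]
0.141 10 [-0.0011 -0.0007 -0.0404] [0.006 0.005 0.004]
0.146 12 [-0.001  -0.0002 -0.0351] [0.009 0.005 0.004]
0.151 11 [-0.0008  0.0001 -0.0303] [0.006 0.005 0.004]
0.156 14 [-0.0009 -0.0006 -0.0247] [0.007 0.005 0.005]
0.161 9 [-0.0007 -0.0002 -0.0205] [0.007 0.004 0.003]
0.166 10 [-0.0029 -0.0043 -0.014 ] [0.015 0.013 0.004]
0.171 50 [-0.0025 -0.0025 -0.0104] [0.021 0.019 0.004]
0.176 16 [-0.0035 -0.0026 -0.005 ] [0.009 0.006 0.004]
0.181 39 [-0.0045 -0.005   0.0004] [0.035 0.019 0.004]
0.186 57 [-0.0048 -0.0057  0.0049] [0.035 0.019 0.005]
ear rect ((422.942138671875, 150.11375427246094), (44.54014205932617, 31.07895278930664), 1.6866930723190308) board rect ((569.871826171875, 114.22864532470703), (226.44622802734375, 219.70484924316406), 89.98306274414062) 0.044824154299307195
dark 5 [0.4004983  0.1560742  0.04481915]
spindle [0.52999548 0.15095097 0.06782579] [530.  151.1]
```

View pics/t3.png

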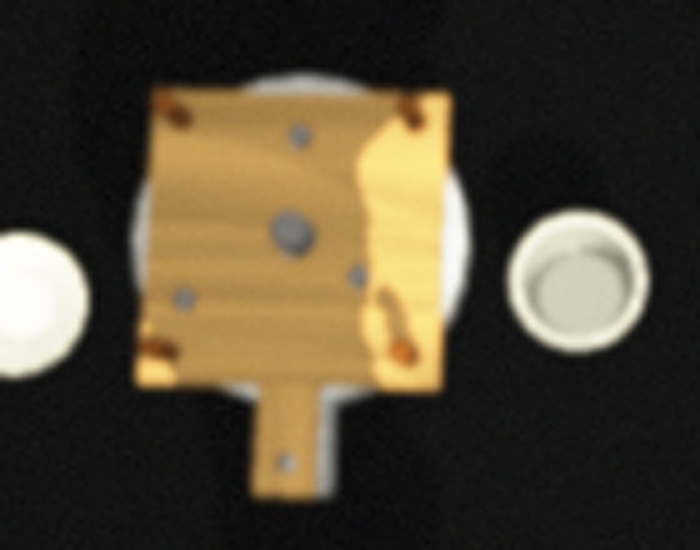

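The board is flush, with its ear over the base's ear and the eyelet at about (286,462) in the crop. The pin is held straight in the fingers. I'll carry it to a viewing place beside the ear.

>>> {"fn": "servo_tool", "kwargs": {"series": [[[0.673,-0.874,0.07,0,0,-0.187,0],[0.673,-0.874,0.07,0,0,-0.187,0],[0.673,-0.874,0.07,0,0,-0.187,0],[0.673,-0.874,0.07,0,0,-0.187,0],[0.673,-0.874,0.07,0,0,-0.187,0],[0.673,-0.874,0.07,0,0,-0.187,0],[0.673,-0.874,0.07,0,0,-0.187,0],[0.673,-0.874,0.07,0,0,-0.187,0],[0.673,-0.874,0.07,0,0,-0.187,0],[0.673,-0.874,0.07,0,0,-0.187,0],[0.673,-0.874,0.07,0,0,-0.187,0]]]}}

```text
time_s: 11.2
tool_pos: [0.4151, 0.1, 0.1553]
tool_rot: [-179.9, 0.1, 90.0]
force: [0.9, 0.8, -0.9]
grip_width: 0.0133
grasp_force: 25.0
```

```bash
python3 - <<'E'
from h import *
o,c,P=wrist('w3'); z=P[...,2]; p=np.array(o['tool_pos'])
np.savez('w3.npz',P=P,f=c['frame'],p=p,rot=o['tool_rot'])
print(p.round(4),np.round(o['tool_rot'],2),np.round(o['qpos'],1),o['grip_width'])
t=dict(np.load('top.npz')); R=Ro.from_euler('xyz',t['rotation'],degrees=True).as_matrix()
r=R@[(207.2-t['cx'])/t['fx'],(257.4-t['cy'])/t['fy'],1]; O=t['origin']; print('eyelet top cam',O+r*(.045-O[2])/r[2])
x,y=P[...,0],P[...,1]
ear=(z>.04)&(z<.05)&(x<.445)&(x>.38)&(abs(y-.15)<.03)
print(ear.sum(),cv2.minAreaRect(P[ear][:,:2].astype(np.float32)*1000) if ear.sum() else '')
near=np.linalg.norm(P[...,:2]-p[:2],axis=-1)<.02
for zz in np.arange(p[2]-.046,p[2]-.004,.006):
    m=near&(abs(z-zz)<.003); 
    if m.sum()>5: print((zz-p[2]).round(3),m.sum(),(P[m].mean(0)-p).round(4),np.ptp(P[m],0).round(3))
E
```

```text
[0.4151 0.1    0.1553] [-1.7988e+02  8.0000e-02  9.0020e+01] [-28.7  -6.6  10.8 118.2   1.4  68.4 -18.4] 0.013281822284699629
eyelet top cam [0.41701395 0.14902536 0.045     ]
1754 ((423.27410888671875, 150.2791290283203), (43.10417175292969, 29.898897171020508), 0.33550530672073364)
-0.04 31 [ 0.0008  0.0046 -0.0401] [0.007 0.003 0.006]
-0.034 24 [ 0.0006  0.005  -0.0349] [0.006 0.002 0.005]
-0.01 308 [ 0.0008  0.0089 -0.0091] [0.019 0.009 0.005]
```

View pics/w3.png

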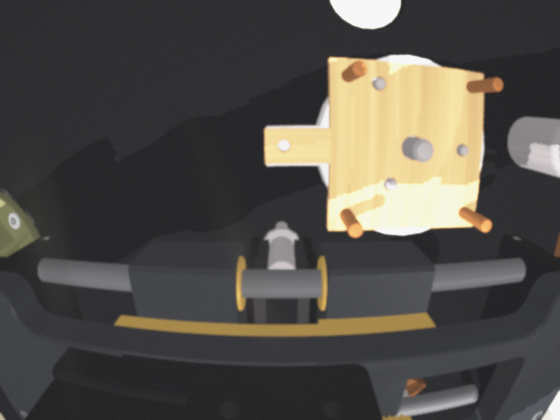

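In the wrist view the eyelet is at (284,145) on the board's ear, and the pin shaft and collar are at (282,228). I'll refine both positions.

```bash
python3 - <<'E'
from h import *
d=np.load('w3.npz'); P,f,p=d['P'],d['f'].astype(int),d['p']
w=f[130:162,268:302]; s=w.max(-1)-w.min(-1)
m=np.zeros((420,560),bool); m[130:162,268:302]=s<60
l,k=nd.label(m); i=l[145,284]; m=l==i; v,u=np.argwhere(m).mean(0); print(m.sum(),u,v,'z in hole',np.median(P[m][:,2]))
ring=nd.binary_dilation(m,iterations=6)&~nd.binary_dilation(m,iterations=2)
q=P[ring]; q=q[abs(q[:,2]-.045)<.004]; print('eye ring centre',q.mean(0).round(4),cv2.fitEllipse(P[nd.binary_dilation(m,iterations=3)&~m][:,:2].astype(np.float32)*1000))
z=P[...,2]; near=np.linalg.norm(P[...,:2]-p[:2],axis=-1)<.02
for lo,hi in((-.045,-.02),(-.013,-.003)):
    q=P[near&(z-p[2]>lo)&(z-p[2]<hi)]-p; print('pin',len(q),q.min(0).round(4),q.max(0).round(4))
E
```

```text
126 283.46031746031747 144.84126984126985 z in hole 0.005862580190374389
eye ring centre [0.4174 0.1508 0.0455] ((417.19244384765625, 152.24887084960938), (12.709754943847656, 21.512605667114258), 6.351381301879883)
pin 59 [-0.0029  0.0027 -0.0446] [ 0.0044  0.0058 -0.0319]
pin 367 [-0.0092  0.0035 -0.012 ] [ 0.0102  0.0126 -0.0031]
```

>>> {"fn": "servo_tool", "kwargs": {"series": [[[0.08,0.0055,0.08,0,0,0,0],[0.164,0.0055,0.168,0,0,0,0],[0.164,0.0055,0.168,0,0,0,0],[0.164,0.0055,0.168,0,0,0,0],[0.164,0.0055,0.168,0,0,0,0],[0.164,0.0055,0.168,0,0,0,0]]]}}

```text
time_s: 11.75
tool_pos: [0.4185, 0.1486, 0.1068]
tool_rot: [179.9, -0.0, 89.8]
force: [-0.4, 0.1, -0.8]
grip_width: 0.0133
grasp_force: 25.0
```

```bash
python3 - <<'E'
from h import *
o,c,P=wrist('w4'); p=np.array(o['tool_pos']); z=P[...,2]
print(p.round(4),np.round(o['tool_rot'],2),np.round(o['force'],1))
x,y=P[...,0],P[...,1]
near=np.linalg.norm(P[...,:2]-p[:2],axis=-1)<.02
for lo,hi in((-.045,-.02),(-.013,-.003)):
    q=P[near&(z-p[2]>lo)&(z-p[2]<hi)&(z>.05)]-p; print('pin',len(q),q.min(0).round(4),q.max(0).round(4))
ear=(z>.04)&(z<.049)&(x<.445)&(x>.38)&(abs(y-.15)<.03)
print(cv2.minAreaRect(P[ear][:,:2].astype(np.float32)*1000))
f=c['frame']; cv2.imwrite('pics/w4c.png',cv2.resize(f[140:290,200:370,::-1],None,fx=4,fy=4,interpolation=cv2.INTER_CUBIC))
E
```

```text
[0.4185 0.1486 0.1068] [ 1.7994e+02 -1.0000e-02  8.9830e+01] [-0.4  0.1 -0.8]
pin 57 [-0.0027  0.0026 -0.0438] [ 0.0046  0.0059 -0.0313]
pin 367 [-0.0091  0.0032 -0.0121] [ 0.0102  0.0125 -0.003 ]
((423.3204040527344, 150.03013610839844), (43.4002799987793, 31.046295166015625), 0.2249506264925003)
```

View pics/w4c.png

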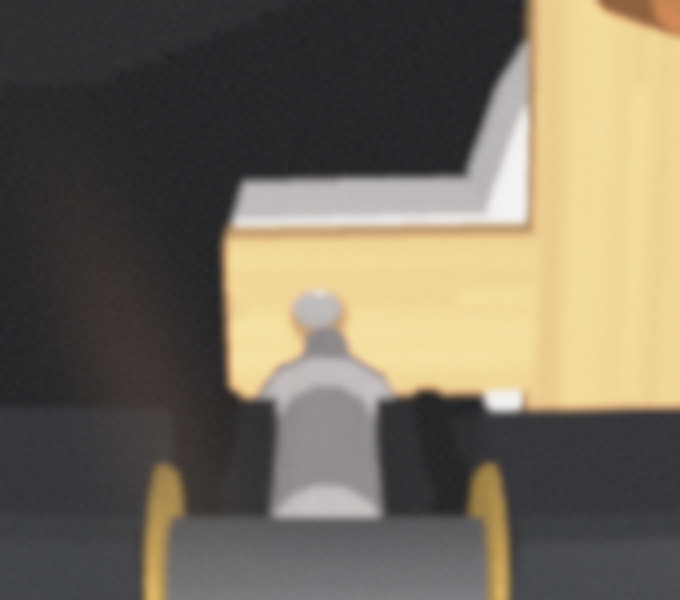

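The crop shows the eyelet at column 317 and the pin at column 325, so the pin is about 1.5 mm too far in +x. I'll correct that and start the insertion slowly.

>>> {"fn": "servo_tool", "kwargs": {"series": [[[0.001,-0.0053,0,0,0,0,0],[0.001,-0.0053,0.02,0,0,0,0],[0.001,-0.0053,0.035,0,0,0,0],[0.001,-0.0053,0.042,0,0,0,0],[0.001,-0.0053,0.05,0,0,0,0],[0.001,-0.0053,0.056,0,0,0,0],[0.001,-0.0053,0.063,0,0,0,0],[0.001,-0.0053,0.07,0,0,0,0],[0.001,-0.0053,0.07,0,0,0,0]]]}}

```text
time_s: 12.55
tool_pos: [0.4161, 0.1499, 0.0848]
tool_rot: [180.0, 0.0, 90.0]
force: [1.0, -1.0, -0.2]
grip_width: 0.0131
grasp_force: 25.0
```

>>> {"fn": "servo_tool", "kwargs": {"series": [[[0,0,0.012,0,0,0,0],[0,0,0.024,0,0,0,0],[0,0,0.036,0,0,0,0],[0,0,0.048,0,0,0,0],[0,0,0.06,0,0,0,0],[0,0,0.07,0,0,0,0],[0,0,0.08,0,0,0,0],[0,0,0.086,0,0,0,0],[0,0,0.086,0,0,0,0]]]}}

```text
time_s: 13.3
tool_pos: [0.4159, 0.15, 0.0589]
tool_rot: [180.0, 0.0, 90.0]
force: [2.9, -2.4, -1.7]
grip_width: 0.013
grasp_force: 25.0
```

>>> {"fn": "servo_tool", "kwargs": {"series": [[[0,0,0.003,0,0,0,0],[0,0,0.003,0,0,0,0],[0,0,0.003,0,0,0,0.4],[0,0,0.003,0,0,0,0.4],[0,0,0.003,0,0,0,0.4],[0,0,-0.1,0,0,0,0.4],[0,0,-0.2,0,0,0,0.4],[0,0,-0.35,0,0,0,0.4],[-0.15,0,-0.35,0,0,0,0.4],[-0.15,0,-0.35,0,0,0,0.4],[-0.15,0,-0.35,0,0,0,0.4]]]}}

```text
time_s: 14.22
tool_pos: [0.4161, 0.1039, 0.1652]
tool_rot: [179.9, -0.1, 89.8]
force: [-0.7, 0.9, -1.0]
grip_width: 0.0351
grasp_force: 0.0
```

```bash
python3 - <<'E'
from h import *
o,c,P=wrist('w5'); z=P[...,2]; p=np.array(o['tool_pos']); print(p.round(4),o['grip_width'],np.round(o['force'],1))
near=np.linalg.norm(P[...,:2]-[.4165,.1505],axis=-1)<.016
for lo,hi in((.046,.052),(.055,.079),(.079,.095)):
    q=P[near&(z>lo)&(z<hi)]
    if len(q): print(lo,len(q),q.mean(0).round(4),q.max(0).round(4))
pegs()
c=eyes.read_camera('side'); cv2.imwrite('pics/s5.png',cv2.resize(c['frame'][90:310,150:360,::-1],None,fx=2.7,fy=2.7))
E
```

```text
[0.4161 0.1039 0.1652] 0.03508116530902922 [-0.7  0.9 -1. ]
0.046 317 [0.4164 0.154  0.0482] [0.4317 0.1656 0.0512]
0.055 29 [0.417  0.1567 0.067 ] [0.4233 0.1579 0.0771]
0.079 258 [0.417  0.1514 0.0833] [0.4237 0.1578 0.0854]
45 [0.5882 0.2082 0.0778] 0.0894 45.7
46 [0.4687 0.2081 0.0784] 0.0893 135.3
50 [0.5886 0.0895 0.0781] 0.0887 -44.7
59 [0.4697 0.0879 0.0789] 0.0892 -134.8
board z 0.04400883189498206
```

View pics/s5.png

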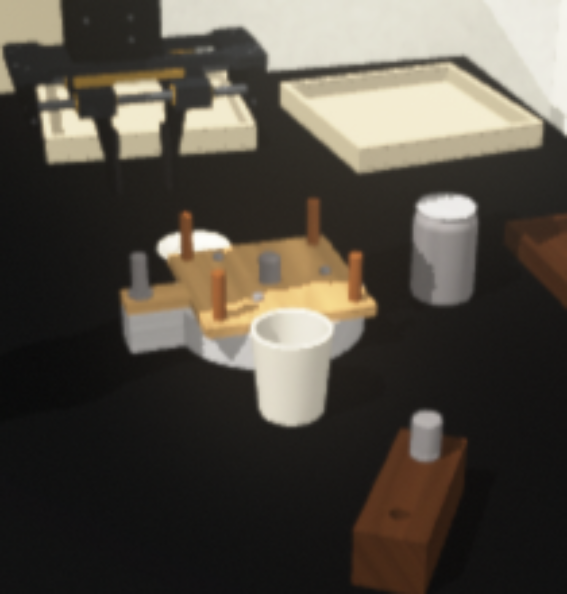

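The pin stands upright in the ear at (140,277) with its collar on the board. Its top is at 0.083 m, which means it is home. The board is flush, and the cup, saucer, canister and thick pin stand upright where they were.

```bash
python3 -c "
from cell import env
print(env.sign_off())"
```

```text
the job is handed in; nothing more can be done
None
```

The board is turned home and flush, the lock pin is seated through its ear and released, the other objects look untouched, and I've handed the job in at about 14 s; the sign-off gave no verdict.

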